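Draw the pastry board out from under a stack

ROBOT

A 7-joint arm with a two-finger parallel gripper is mounted at the origin on a cart in front of the work surface, level with it; the furniture and walls round the work are solid. World frame = base frame: x ahead of the robot, y to its left, z up, the work surface at z = 0. Lengths are in m, angles in rad, forces in N, time in s.
With the tool pointing down it reaches from about 0.4 to 0.85 m from the base axis. Payload 10.4 kg.
Tool frame: the origin (TCP) lies on the centre line of the jaws, within the pads' length; the fingertips stand 14 mm ahead of it and the grasp point (between the pads) lies 5 mm behind it (manip.tip_reach is the distance from the TCP to the fingertips, in m); z points along the fingers, y is the line along which they close (so a half turn about z gives the same grasp; the last joint's range is limited). The gripper opens to 85 mm and grips with 20 to 120 N. Pads are 22 mm wide; open, the fingers measure 114 mm over their backs; the gripper's body (76 mm by 85 mm) begins 54 mm behind the grasp point. The pads swing forward as they close: fully open they stand 13 mm farther back than shut.
Start: joints at [1.097, 0.332, -0.065, 1.46, 0.022, 1.35, -0.088], TCP at [0.272, -0.563, 0.245] pointing down, gripper open.
Joint ranges: [-2.6, 2.6], [-0.5, 2.12], [-1.47, 1.34], [0.16, 2.42], [-1.27, 4.41], [0.06, 2.06], [-2.6, 2.6]. Speed limits (rad/s): [2.22, 2.22, 2.79, 2.79, 3.14, 3.14, 3.14].

INTERFACE

Orientations are given as a unit quaternion [x, y, z, w].
In Python, from workcell import manip gives the robot as it stands.
- The arm moves only by the shell command python3 -m pendant 'ROWS' [FORCE]. ROWS is JSON, a list of rows, each a list of 7 numbers: the shift along the tool's x, y, z in units of 50 mm (1.0 is 50 mm), then the turn, a rotation vector about the tool's x, y, z in units of 8 degrees (1.0 is 8 degrees), then the opening, from -1 (shut) to 1 (fully open), so that 0 is half open. In form: [[dx, dy, dz, ax, ay, az, jaw], ...]. A call has exactly 10 rows; each row is the pose to reach, as a shift and turn from the pose commanded when the call began, along the tool's axes at that moment; what a row does not reach only later rows make up. A row lasts 1/8 s, in which the tool goes at most 62.5 mm and 10.7 degrees, less where a joint would pass 70% of its speed; a pose out of reach is approached as far as the arm can. A call with a gripper value outside its range is refused whole. The fingers move at their own pace and stop on an object; FORCE is the grip in N (left out, the last holds). Time passes only in rows, so rows that repeat a pose let the fingers close, or fill a call up. It gives the time, the measured TCP pose, the force, the opening and the grip force at its end, in the units of the state.
- manip.get_obs(): the state, without advancing time (a new reading comes with each control period).
- manip.camera(name): name is "scene" or "top" or "wrist"; returns (picture, depth): 400x640x3 uint8, red, green, blue; 400x640 float32, m along the optical axis (not along the pixel's ray), 0 where there is no reading.
- manip.get_calibration(name): a dict with "fx", "fy", "cx", "cy" (pixels), "xyz" and "orientation" of the camera in the world. Camera axes: x right, y up, looking along -z (the intrinsics and any distortion apply to the point x, -y, -z); pixel columns grow to the right and rows downward; lengths in m; the calibration is good to about 2 mm. A picture is of the moment at which its call begins: read the wrist's pose just before it. get_calibration takes no time and is no camera call; for the wrist camera it gives the pose at the moment of the call.
- manip.hand_in(): hands the job in; it is judged then, once.
Trained networks look in the newest picture that a camera, given by its name, has taken for a name from the list of things; names that differ only in an ending like _2 or _b are one class to them, and where a whole thing is asked for, a point or a joint stands for the part that bears it (a point fixed in the world has none). Each returns a list of dicts, best first, with "p" (0 to 1); they miss things now and then, are a little off and sometimes report something else, mostly with a low value. They report only what shows in the picture. A call takes as long as a camera call. They do not tell look-alikes from the thing itself.
- manip.find_in(thing, camera): "box" ([left, top, right, bottom] in pixels, round what is visible of it).
- manip.trace(thing, camera): "pixels" (400x640 bool, what is visible of it) and "box" ([left, top, right, bottom] in pixels, round what is visible of it).
- manip.tip_of(thing, camera): "pixel" ([column, row] in pixels: a listed point, or the origin of a listed thing).
The state is a dict: "clock": time; "joint_pos": joint angles; "joint_velocities": joint speeds; "tau": joint torques, N m; "position": TCP position; "ee_rot": TCP orientation; "ft_force": force on the tool from outside, world axes, zero at the start; "torque": the same for the moment, N m; "grip_width": opening from 0.0 (shut) to 1.0 (fully open); "grasp_force": force on a finger pad.
Only numpy, scipy, OpenCV 4.12 (cv2) and the standard library are available. Lean on these libraries where they do the work, as an engineer would, in place of code of your own. Each camera call takes 0.05 s, during which the arm holds its last target. There are 200 camera calls.

TASK

Ease the wooden board out by its raised grip, through the guide posts of the stop bar, so that the stack on it (two packs of butter with a kitchen timer on top) is held back by the bar and settles upright on the worktop, still stacked; do not touch the stack. The gate takes no rough handling: feel your way through and never let the board press on the stop bar or its posts harder than about 12 N. Then lay the board flat inside the baking tray, lengthwise, let go of it, and leave the two cookie cutters where they are.

Things in the scene. Friction and masses are not known exactly. Their poses are not given: they have to be found in the camera images.
- stop_bar: Fixed aluminium rail on two dark steel feet, 260 mm long along its own y, 38 mm high; origin on the worktop under the rail's middle, z up. Along the rail's back (+x) runs a free-turning white roller, 12 mm thick, its back at x = +15 mm; both start 15 mm above the worktop: the board passes under, the stack behind does not. Draw the board towards the bar's -x. On the rail a gate is clamped.
- rail_front (a point): Point of the bar, on the worktop 16 mm in front (-x) of the rail's middle, on the line of the gate's two upright round posts, free-turning rollers (16 mm thick, 36 mm high, clear gap 98 mm; gate 51 mm high over its knob). The gap's middle is off to one side (bar's y) of this point by anything up to 18 mm: not measured, find it by feel. The clamped gate does not give way.
- board: Loose wooden board under the stack, 240 mm long along its x, 9 mm thick, 0.25 kg; origin at the middle of its underside, z up. Neck 46 mm wide from x = -120 to -20; sloping shoulders widen it to 96 mm at x = +30; full width from there; from +60 the top slopes down to 3 mm at the tail end, +120. Its -x end stands out in front of the gate; at the start only the neck is between the posts.
- board_grip (a point): Point in the board's raised wooden grip, where to hold it: at x = -95 mm, 36 mm above the board's underside. The grip is an upright block, 44 mm long along the board's x, 20 mm wide along its y (pinch it across y), its top 42 mm above the board's underside.
- board_tail (a point): Middle of the board's tail end, on the underside, at x = +120 mm.
- butter_low: Pack of butter, 73 x 102 x 37 mm, 0.25 kg, lying on the board behind the rail; origin at the middle of its underside.
- butter_top: The same, lying on the first pack; origin at the middle of its underside.
- top_timer: Round kitchen timer with a knob on top, 65 mm across, 53 mm high, standing on the upper pack; origin at the middle of its underside.
- tray: Black baking tray lined with paper, fixed: 300 mm along its x, 390 mm along its y, rim 32 mm high, 16 mm thick. Flat floor of 216 x 304 mm, 3 mm above the worktop; 260 x 350 mm inside the rim. Origin at the middle of its underside, z up. The board goes in with its length along the tray's y, the grip at the end nearer the robot (the other end is out of reach).
- cutter_flower: Flower-shaped metal cookie cutter, 53 x 59 x 23 mm, loose; to be left alone.
- cutter_oval: Long metal cookie cutter, 33 x 54 x 23 mm, loose; to be left alone.
Things that resemble listed ones, but are neither listed nor needed, are in the scene too. Leave any green or red look-alike of the butter_top alone.

How it is judged:
By the outcome, as a careful person would: the job done as asked, in the order asked, and still so for the second after the job is handed in, with the robot touching nothing.
It also fails if it takes over 72 s, if anything falls off the work surface, if the arm or the gripper's body presses on something with over 40 N, if the wrist force passes 120 N, or if a joint passes its speed limit or range.

## Working session

There is one attempt and no reset: what is moved stays moved. The work goes in short steps, Python scripts to look and compute and a shell command to move; the robot and the scene stay as the last step left them, time stands still between calls to the robot, and variables do not carry over. Pictures are saved under pics/ and viewed, at most 13 in all, crops included, and the job is handed in when it is done.

```bash
ls; mkdir -p pics
cat > h.py <<'E'
import numpy as np, cv2, json
from workcell import manip
from scipy.spatial.transform import Rotation as R
def cal(n):
    c=manip.get_calibration(n); return c
def w(c,px,z=None,depth=None):
    u,v=px; d=np.array([(u-c['cx'])/c['fx'],-(v-c['cy'])/c['fy'],-1.0])
    r=R.from_quat(c['orientation']).as_matrix()@d; o=np.array(c['xyz'])
    t=depth if depth is not None else (z-o[2])/r[2]
    return o+t*r
def proj(c,p):
    q=R.from_quat(c['orientation']).as_matrix().T@(np.array(p)-np.array(c['xyz']))
    return c['cx']+c['fx']*q[0]/-q[2], c['cy']-c['fy']*q[1]/-q[2]
def save(n,im): cv2.imwrite('pics/'+n+'.png',im[:,:,::-1])
E
python3 - <<'E'
from h import *
print(manip.get_obs()); 
for n in ['top','scene']:
    im,d=manip.camera(n); save(n,im); c=cal(n); print(n,c)
    np.savez(n+'.npz',im=im,d=d)
    for t in ['stop_bar','rail_front','board','board_grip','board_tail','butter_low','butter_top','top_timer','tray','cutter_flower','cutter_oval']:
        for o in manip.tip_of(t,n)[:3]:
            u,v=o['pixel']; dd=d[int(v),int(u)] if 0<=int(v)<400 and 0<=int(u)<640 else 0
            print(t,round(o['p'],2),np.round([u,v]), np.round(w(c,(u,v),depth=dd),3), 'z0',np.round(w(c,(u,v),z=0.0),3))
E
```

```text
pics
{'clock': 0.0, 'joint_pos': array([ 1.09740068,  0.33286362, -0.06471415,  1.46092129,  0.02158396,
        1.34988749, -0.08847306]), 'joint_velocities': array([ 1.71566351e-04, -4.10269353e-04, -4.28474415e-05,  1.08132995e-04,
       -1.01402936e-03,  1.01580824e-03, -2.23587788e-04]), 'tau': array([-7.76593042e-04, -6.25453663e+01,  4.85387805e-02, -3.91599548e+01,
        1.60731026e-02,  9.94334434e-03, -7.25282320e-06]), 'position': array([ 0.27216022, -0.56224916,  0.24453066]), 'ee_rot': array([ 9.74698630e-01,  2.23522039e-01, -1.75699100e-04, -6.69831006e-04]), 'ft_force': array([ 0.15680466, -0.04273474,  0.99380408]), 'torque': array([-0.02460333, -0.02525147, -0.0296779 ]), 'grasp_force': 0.0, 'grip_width': 0.9978318049899837}
top {'fx': 485.3510037413659, 'fy': 485.3510037413659, 'cx': 314.14771060556177, 'cy': 201.576408963936, 'xyz': array([ 0.27963091, -0.02445673,  1.73278793]), 'orientation': array([ 0.05011978, -0.05165551, -0.70430052,  0.70624394])}
stop_bar 0.88 [352. 201.] [ 0.527 -0.162  0.048] z0 [ 0.534 -0.166  0.   ]
rail_front 0.6 [347. 204.] [ 0.51
[... 1541 characters left out ...]
 z0 [ 0.68  -0.313  0.   ]
butter_top 0.82 [368. 187.] [ 0.486 -0.208  0.083] z0 [ 0.558 -0.274  0.   ]
butter_top 0.64 [314. 256.] [0.363 0.085 0.034] z0 [0.388 0.069 0.   ]
top_timer 0.71 [369. 181.] [ 0.489 -0.211  0.104] z0 [ 0.583 -0.297  0.   ]
top_timer 0.31 [344. 207.] [ 0.513 -0.131  0.008] z0 [ 0.52  -0.137  0.   ]
tray 0.85 [190. 270.] [0.538 0.408 0.004] z0 [0.542 0.407 0.   ]
tray 0.51 [372. 180.] [ 0.48  -0.214  0.112] z0 [ 0.581 -0.307  0.   ]
cutter_flower 0.71 [361. 241.] [ 0.361 -0.089  0.   ] z0 [ 0.361 -0.09   0.   ]
cutter_flower 0.43 [385. 193.] [ 0.457 -0.261  0.052] z0 [ 0.501 -0.304  0.   ]
cutter_oval 0.67 [400. 160.] [ 0.617 -0.475  0.001] z0 [ 0.618 -0.476  0.   ]
```

Run:
```python
from h import *
a=np.load('top.npz')['im'][110:290,120:460]; a=cv2.resize(a,None,fx=2.2,fy=2.2,interpolation=cv2.INTER_CUBIC)
save('topc',a)
a=np.load('scene.npz')['im'][130:290,250:450]; a=cv2.resize(a,None,fx=3.7,fy=3.7,interpolation=cv2.INTER_CUBIC)
save('scenec',a)
```

```text
(no output)
```

View pics/topc.png

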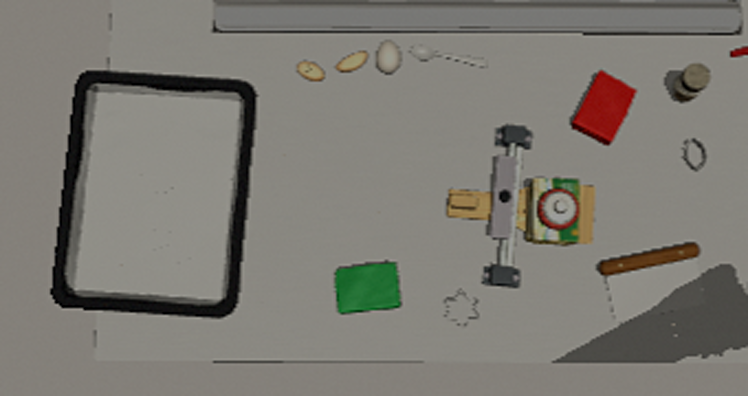

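View pics/scenec.png

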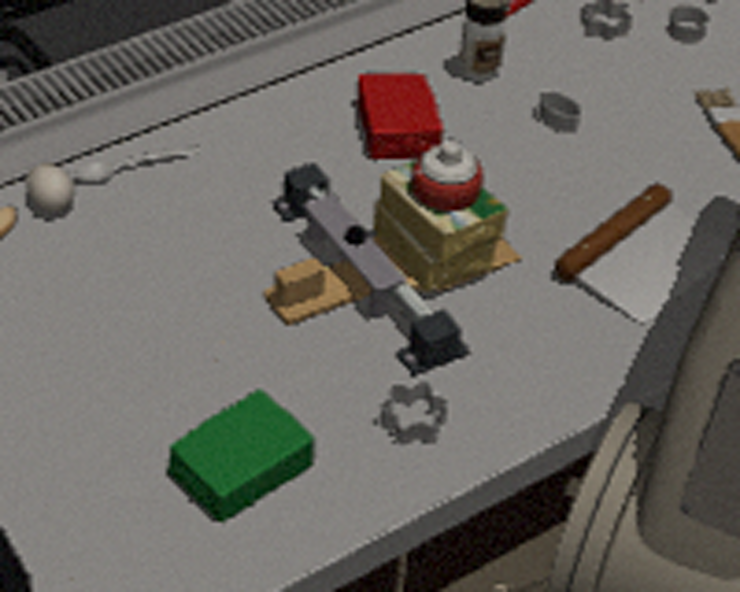

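Crop: grip at top pixel ~(330,202), gate knob (349,199), stack (374,205). There are three butter look-alikes: the cream/yellow stack under the timer behind the bar (374,205), the green pack (288,241) and the red pack (394,159). Only the stack fits the description. The crop confirms this: it is on the board, behind the rail, and carries the timer. Next I'll move to hover above the grip for a wrist view.

```bash
python3 -m pendant '[[0.8,-0.65,-0.3,0,0,-0.9,1],[1.7,-1.35,-0.6,0,0,-1.8,1],[2.6,-2.1,-0.9,0,0,-2.6,1],[3.5,-2.8,-1.1,0,0,-3.5,1],[4.4,-3.5,-1.1,0,0,-4.4,1],[5.3,-4.3,-1.1,0,0,-5.3,1],[6.2,-5,-1.1,0,0,-6.2,1],[7.1,-5.7,-1.1,0,0,-7.1,1],[7.8,-6.3,-1.1,0,0,-8,1],[8.3,-6.7,-1.1,0,0,-8,1]]' 60
python3 - <<'E'
from h import *
o=manip.get_obs(); print(o['position'],R.from_quat(o['ee_rot']).as_matrix()[:,0],o['joint_pos'])
c=cal('wrist'); im,d=manip.camera('wrist'); save('w1',im); np.savez('w1.npz',im=im,d=d); print(c)
for t in ['stop_bar','rail_front','board','board_grip','board_tail','butter_low','top_timer']:
    for o in manip.tip_of(t,'wrist')[:2]:
        u,v=o['pixel']; dd=d[int(v),int(u)] if 0<=int(v)<400 and 0<=int(u)<640 else 0
        print(t,round(o['p'],2),np.round([u,v]), np.round(w(c,(u,v),depth=dd),3), 'z0',np.round(w(c,(u,v),z=0.036 if t=='board_grip' else 0.0),3))
E
```

```text
clock: 2.45
position: [0.5005, -0.0778, 0.3006]
ee_rot: [0.707, 0.707, 0.0, 0.0]
ft_force: [1.1, -0.8, -0.1]
grip_width: 0.997
grasp_force: 0.0
[ 0.50048038 -0.07782948  0.30057187] [-1.03303123e-03  9.99999466e-01 -1.92241020e-05] [ 0.60268032  0.07998582 -0.56502481  1.65631927  0.04329952  1.41721
  0.03353362]
{'fx': 296.33508058946467, 'fy': 296.33508058946467, 'cx': 320.4502543657944, 'cy': 196.13900608455435, 'xyz': array([ 0.50067502, -0.01172701,  0.42860101]), 'orientation': array([-1.32349867e-01, -7.21100468e-04,  4.94238216e-04,  9.91202678e-01])}
stop_bar 0.82 [338. 212.] [ 0.525 -0.139  0.042] z0 [ 0.528 -0.153  0.   ]
board 0.78 [334. 227.] [ 0.52  -0.161  0.043] z0 [ 0.523 -0.178  0.   ]
board 0.62 [335. 211.] [ 0.522 -0.138  0.042] z0 [ 0.524 -0.152  0.   ]
board_grip 0.68 [340. 171.] [ 0.526 -0.082  0.042] z0 [ 0.527 -0.083  0.036]
board_grip 0.65 [218. 166.] [ 0.352 -0.083  0.   ] z0 [ 0.364 -0.077  0.036]
butter_low 0.61 [325. 255.] [ 0.507 -0.192  0.068] z0 [ 0.508 -0.225  0.   ]
butter_low 0.45 [220. 167.] [ 0.354 -0.084 -0.   ] z0 [ 0.354 -0.084  0.   ]
top_timer 0.7 [326. 285.] [ 0.508 -0.206  0.117] z0 [ 0.511 -0.279  0.   ]
```

View pics/w1.png

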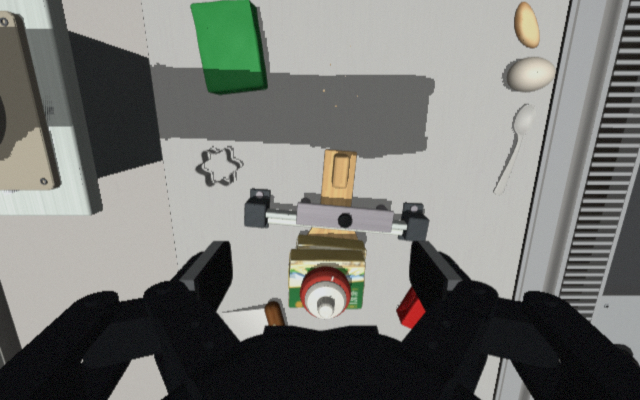

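The wrist view shows the grip at (341,171), the bar with feet at (258,208) and (413,222), the gate knob at (345,219), and the stack at (327,280). The dark dots at (305,203) and (381,209) are probably the post tops. I'll fit the poses from depth.

Run:
```python
from h import *
z=np.load('w1.npz'); im,d=z['im'],z['d']; c=cal('wrist')
v,u=np.mgrid[0:400,0:640]
ray=np.stack([(u-c['cx'])/c['fx'],-(v-c['cy'])/c['fy'],-np.ones_like(u,float)],-1)
P=(ray*d[...,None])@R.from_quat(c['orientation']).as_matrix().T+np.array(c['xyz'])
Z=P[...,2]
def rect(n,m):
    p=P[m]; r=cv2.minAreaRect((p[:,:2]*1000).astype(np.float32)); print(n,m.sum(),np.round(p.mean(0),4),'rect',np.round(r[0],1),np.round(r[1],1),round(r[2],1))
def box(a,b,e,f): return (u>=a)&(u<=b)&(v>=e)&(v<=f)
print('table',np.median(Z[60:65,300:330]))
rect('grip',box(320,362,145,200)&(Z>.036)&(Z<.048))
hsv=cv2.cvtColor(im,cv2.COLOR_RGB2HSV)
wood=(hsv[...,1]>70)&(hsv[...,0]<25)
rect('boardneck',box(310,370,145,200)&wood&(Z>.004)&(Z<.014))
for a in range(152,203,6):
    m=np.where(wood[a,300:380]&(np.abs(Z[a,300:380]-.009)<.006))[0]+300
    if len(m): print(a,np.round(P[a,m[0]],3),np.round(P[a,m[-1]],3))
rect('plate',box(285,400,195,240)&(Z>.0375)&(Z<.046))
rect('footL',box(240,272,185,235)&(Z>.02))
rect('footR',box(395,430,195,245)&(Z>.02))
rect('timer', box(290,365,260,325)&(Z>.1))
rect('butter', box(270,380,225,325)&(Z>.07)&(Z<.09))
dark=(hsv[...,2]<70)
for nm,b in (('p1',box(297,312,196,207)),('p2',box(374,390,200,214))):
    m=b&dark; print(nm,u[m].mean(),v[m].mean(),m.sum(),np.median(Z[m]),P[m].mean(0))
    for r in P[m]:pass
crop=cv2.resize(im[140:250,230:440],None,fx=3.7,fy=3.7,interpolation=cv2.INTER_CUBIC); save('w1c',crop)
```

```text
table -0.001268168726576896
grip 475 [ 0.5266 -0.0875  0.0408] rect [526.8 -88.2] [43.7 20. ] 85.1
boardneck 1041 [ 0.524  -0.1024  0.0084] rect [ 525.5 -100.6] [74.6 45.2] 85.1
152 [ 0.507 -0.065  0.008] [ 0.549 -0.065  0.007]
158 [ 0.505 -0.074  0.008] [ 0.549 -0.074  0.009]
164 [ 0.505 -0.082  0.008] [ 0.55  -0.083  0.007]
170 [ 0.504 -0.091  0.007] [ 0.548 -0.091  0.008]
176 [ 0.504 -0.1    0.008] [ 0.547 -0.1    0.008]
182 [ 0.502 -0.109  0.006] [ 0.547 -0.109  0.007]
188 [ 0.502 -0.117  0.008] [ 0.546 -0.118  0.008]
194 [ 0.501 -0.127  0.007] [ 0.545 -0.126  0.01 ]
200 [ 0.501 -0.136  0.007] [ 0.545 -0.136  0.007]
plate 1976 [ 0.5327 -0.1508  0.0414] rect [ 533.1 -152.2] [ 32.6 133.9] 84.4
footL 690 [ 0.412  -0.1467  0.0386] rect [441.2 -87.6] [181.1  45.1] 64.8
footR 827 [ 0.6196 -0.1571  0.0683] rect [ 566.2 -110. ] [ 48.3 225.6] 46.9
timer 1960 [ 0.5049 -0.2195  0.1205] rect [ 506.8 -137.7] [244.6  62.7] 89.0
butter 2089 [ 0.5082 -0.2184  0.0815] rect [ 506.3 -230.5] [ 72.8 101.5] 87.9
p1 305.62857142857143 200.34285714285716 35 0.015204903217074572 [ 0.47848431 -0.13381893  0.01560395]
p2 380.9268292682927 207.09756097560975 41 0.012995588477163922 [ 0.58629946 -0.14218255  0.0232577 ]
```

View pics/w1c.png

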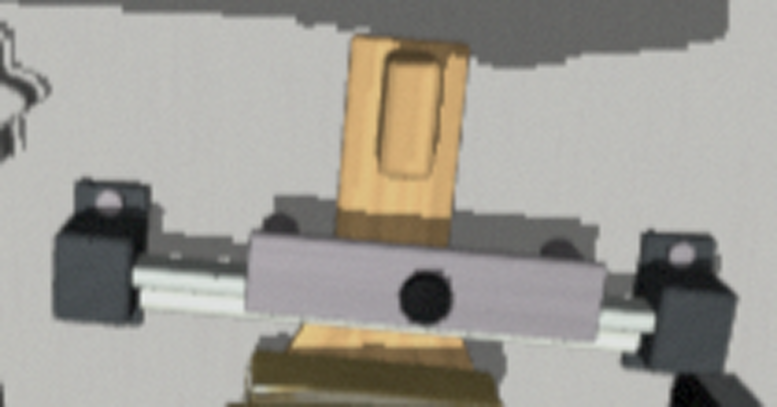

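```bash
python3 -m pendant '[[-0.1,0.3,0.7,0,0,0.3,0.6],[-0.2,0.53,1.7,0,0,0.6,0.2],[-0.2,0.53,2.7,0,0,0.6,0],[-0.2,0.53,3.6,0,0,0.6,0],[-0.2,0.53,4.3,0,0,0.6,0],[-0.2,0.53,4.8,0,0,0.6,0],[-0.2,0.53,5.1,0,0,0.6,0],[-0.2,0.53,5.25,0,0,0.6,0],[-0.2,0.53,5.35,0,0,0.6,0],[-0.2,0.53,5.4,0,0,0.6,0]]' 60
python3 - <<'E'
from h import *
im,d=manip.camera('wrist'); save('w2',im[60:400,120:520])
E
```

```text
clock: 4.1
position: [0.5268, -0.0905, 0.0307]
ee_rot: [0.737, 0.676, 0.0, 0.0]
ft_force: [-0.0, 1.0, -0.6]
grip_width: 0.5
grasp_force: 0.0
```

View pics/w2.png

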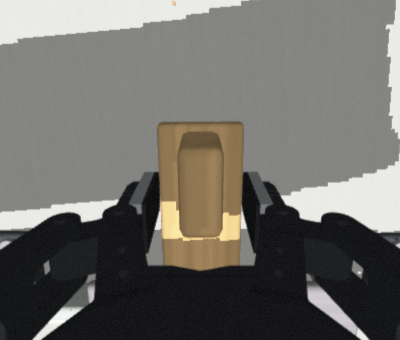

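The grip is centred and square between the pads (crop ~(200,185)), so I'll close.

```bash
python3 -m pendant '[[0,0,0,0,0,0,-0.4],[0,0,0,0,0,0,-0.6],[0,0,0,0,0,0,-0.8],[0,0,0,0,0,0,-1],[0,0,0,0,0,0,-1],[0,0,0,0,0,0,-1],[0,0,0,0,0,0,-1],[0,0,0,0,0,0,-1],[0,0,0,0,0,0,-1],[0,0,0,0,0,0,-1]]' 60
python3 -c "
from h import *
o=manip.get_obs();print(o['ft_force'],o['torque'],o['position'],R.from_quat(o['ee_rot']).as_matrix()[:,:2].T)"
```

```text
clock: 5.4
position: [0.5269, -0.0904, 0.0309]
ee_rot: [0.737, 0.676, 0.0, 0.001]
ft_force: [-0.6, -0.1, 5.3]
grip_width: 0.219
grasp_force: 59.9
[-0.64055079 -0.05490827  5.26897225] [-0.02908999  0.10638123  0.23419095] [ 0.5269147  -0.09038871  0.03092647] [[ 8.64859853e-02  9.96253014e-01 -3.24885341e-04]
 [ 9.96252398e-01 -8.64855444e-02  1.18770935e-03]]
```

```bash
python3 -m pendant '[[0.03,0.01,0,0,0,0,-1],[0.08,0.04,0,0,0,0,-1],[0.14,0.07,0,0,0,0,-1],[0.2,0.1,0,0,0,0,-1],[0.26,0.13,0,0,0,0,-1],[0.32,0.16,0,0,0,0,-1],[0.38,0.19,0,0,0,0,-1],[0.44,0.21,0,0,0,0,-1],[0.5,0.22,0,0,0,0,-1],[0.5,0.22,0,0,0,0,-1]]' 60
cat > s.py <<'E'
from h import *
o=manip.get_obs(); M=R.from_quat(o['ee_rot']).as_matrix()
print('tool F',np.round(M.T@o['ft_force'],2),'tool T',np.round(M.T@o['torque'],2),'pos',np.round(o['position'],4),'yaw',round(np.degrees(np.arctan2(M[1,0],M[0,0])),2))
E
python3 s.py
```

```text
clock: 6.65
position: [0.5394, -0.0698, 0.0309]
ee_rot: [0.738, 0.674, -0.001, 0.001]
ft_force: [-2.9, -10.7, 8.4]
grip_width: 0.223
grasp_force: 60.2
tool F [-10.93  -1.91  -8.38] tool T [ 0.44 -2.02  0.31] pos [ 0.5394 -0.0698  0.0309] yaw 84.82
```

```bash
python3 -m pendant '[[0.02,0,-0.01,0,0,0,-1],[0.04,0,-0.02,0,0,0,-1],[0.06,0,-0.02,0,0,0,-1],[0.08,0,-0.02,0,0,0,-1],[0.1,0,-0.02,0,0,0,-1],[0.12,0,-0.02,0,0,0,-1],[0.14,0,-0.02,0,0,0,-1],[0.16,0,-0.02,0,0,0,-1],[0.18,0,-0.02,0,0,0,-1],[0.2,0,-0.02,0,0,0,-1]]' 60
python3 s.py
python3 - <<'E'
from h import *
im,d=manip.camera('wrist'); save('w3',im)
im,d=manip.camera('scene'); im=cv2.resize(im[130:260,290:440],None,fx=4,fy=4,interpolation=cv2.INTER_CUBIC); save('s3',im)
E
```

```text
clock: 7.9
position: [0.5399, -0.0583, 0.031]
ee_rot: [0.738, 0.675, -0.001, 0.0]
ft_force: [0.4, -6.1, -0.3]
grip_width: 0.223
grasp_force: 59.0
tool F [-5.99  0.97  0.34] tool T [-0.12 -1.19 -0.  ] pos [ 0.5399 -0.0583  0.031 ] yaw 84.92
```

View pics/s3.png

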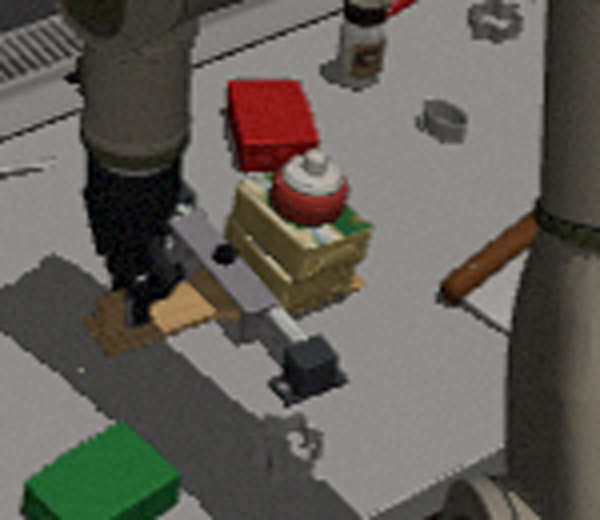

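The stack is upright against the rail (crop ~(300,230)), with the neck and early shoulder in the gate. Continuing slowly.

```bash
python3 -m pendant '[[0.03,0,0,0,0,0,-1],[0.06,0,0,0,0,0,-1],[0.1,0,0,0,0,0,-1],[0.14,0,0,0,0,0,-1],[0.18,0,0,0,0,0,-1],[0.22,0,0,0,0,0,-1],[0.26,0,0,0,0,0,-1],[0.3,0,0,0,0,0,-1],[0.34,0,0,0,0,0,-1],[0.38,0,0,0,0,0,-1]]' 60
python3 s.py
```

```text
clock: 9.25
position: [0.5415, -0.0395, 0.0309]
ee_rot: [0.738, 0.675, -0.001, 0.0]
ft_force: [-0.6, -6.4, -0.7]
grip_width: 0.223
grasp_force: 59.1
tool F [-6.47  0.02  0.71] tool T [-0.11 -1.23  0.05] pos [ 0.5415 -0.0395  0.0309] yaw 84.92
```

```bash
python3 -m pendant '[[0.01,0,0,0,0,0,-1],[0.02,0,0,0,0,0,-1],[0.03,0,0,0,0,0,-1],[0.04,0,0,0,0,0,-1],[0.05,0,0,0,0,0,-1],[0.06,0,0,0,0,0,-1],[0.07,0,0,0,0,0,-1],[0.08,0,0,0,0,0,-1],[0.09,0,0,0,0,0,-1],[0.1,0,0,0,0,0,-1]]' 60
python3 s.py
```

```text
clock: 10.5
position: [0.5421, -0.0335, 0.031]
ee_rot: [0.737, 0.675, -0.001, 0.0]
ft_force: [-0.4, -4.6, -2.1]
grip_width: 0.219
grasp_force: 58.9
tool F [-4.64 -0.04  2.08] tool T [-0.16 -1.05  0.06] pos [ 0.5421 -0.0335  0.031 ] yaw 84.98
```

```bash
python3 -m pendant '[[0.01,0,0,0,0,0,-1],[0.02,0,0,0,0,0,-1],[0.03,0,0,0,0,0,-1],[0.04,0,0,0,0,0,-1],[0.05,0,0,0,0,0,-1],[0.06,0,0,0,0,0,-1],[0.07,0,0,0,0,0,-1],[0.08,0,0,0,0,0,-1],[0.08,0,0,0,0,0,-1],[0.08,0,0,0,0,0,-1]]' 60
python3 s.py
```

```text
clock: 11.75
position: [0.5424, -0.0295, 0.031]
ee_rot: [0.737, 0.675, -0.001, 0.0]
ft_force: [-0.4, -4.2, -1.4]
grip_width: 0.223
grasp_force: 59.0
tool F [-4.26 -0.07  1.39] tool T [-0.12 -1.05  0.05] pos [ 0.5424 -0.0295  0.031 ] yaw 84.98
```

```bash
python3 -m pendant '[[0.01,0,0,0,0,0,-1],[0.02,0,0,0,0,0,-1],[0.03,0,0,0,0,0,-1],[0.04,0,0,0,0,0,-1],[0.05,0,0,0,0,0,-1],[0.06,0,0,0,0,0,-1],[0.07,0,0,0,0,0,-1],[0.08,0,0,0,0,0,-1],[0.09,0,0,0,0,0,-1],[0.1,0,0,0,0,0,-1]]' 60
python3 s.py
```

```text
clock: 13.0
position: [0.5429, -0.0249, 0.031]
ee_rot: [0.737, 0.675, -0.001, 0.0]
ft_force: [-0.2, -6.8, -2.5]
grip_width: 0.223
grasp_force: 58.8
tool F [-6.78  0.41  2.49] tool T [-0.32 -1.28 -0.03] pos [ 0.5429 -0.0249  0.031 ] yaw 84.96
```

```bash
python3 -m pendant '[[0.01,0,0,0,0,0,-1],[0.02,0,0,0,0,0,-1],[0.03,0,0,0,0,0,-1],[0.04,0,0,0,0,0,-1],[0.05,0,0,0,0,0,-1],[0.06,0,0,0,0,0,-1],[0.06,0,0,0,0,0,-1],[0.06,0,0,0,0,0,-1],[0.06,0,0,0,0,0,-1],[0.06,0,0,0,0,0,-1]]' 60
python3 s.py
```

```text
clock: 14.25
position: [0.5434, -0.0217, 0.031]
ee_rot: [0.737, 0.676, -0.001, 0.0]
ft_force: [-0.0, -5.7, -2.3]
grip_width: 0.223
grasp_force: 58.8
tool F [-5.63  0.48  2.31] tool T [-0.34 -1.12 -0.17] pos [ 0.5434 -0.0217  0.031 ] yaw 84.99
```

```bash
python3 -m pendant '[[0,0.01,0,0,0,0,-1],[0,0.02,0,0,0,0,-1],[0,0.03,0,0,0,0,-1],[0,0.04,0,0,0,0,-1],[0,0.05,0,0,0,0,-1],[0,0.06,0,0,0,0,-1],[0,0.06,0,0,0,0,-1],[0,0.06,0,0,0,0,-1],[0,0.06,0,0,0,0,-1],[0,0.06,0,0,0,0,-1]]' 60
python3 s.py
```

```text
clock: 15.5
position: [0.5454, -0.0211, 0.0309]
ee_rot: [0.738, 0.675, -0.001, -0.001]
ft_force: [-5.0, -3.0, 1.4]
grip_width: 0.224
grasp_force: 59.5
tool F [-3.42 -4.71 -1.42] tool T [ 0.69 -0.72  0.53] pos [ 0.5454 -0.0211  0.0309] yaw 84.96
```

```bash
python3 -m pendant '[[0.01,0,0,0,0,0,-1],[0.02,0,0,0,0,0,-1],[0.03,0,0,0,0,0,-1],[0.04,0,0,0,0,0,-1],[0.05,0,0,0,0,0,-1],[0.06,0,0,0,0,0,-1],[0.06,0,0,0,0,0,-1],[0.06,0,0,0,0,0,-1],[0.06,0,0,0,0,0,-1],[0.06,0,0,0,0,0,-1]]' 60
python3 s.py
```

```text
clock: 16.75
position: [0.5461, -0.019, 0.0309]
ee_rot: [0.738, 0.675, -0.001, -0.0]
ft_force: [-2.1, -5.9, -0.4]
grip_width: 0.224
grasp_force: 59.0
tool F [-6.04 -1.53  0.36] tool T [ 0.1  -1.24  0.34] pos [ 0.5461 -0.019   0.0309] yaw 84.94
```

```bash
python3 -m pendant '[[0.01,0,0,0,0,0,-1],[0.02,0,0,0,0,0,-1],[0.03,0,0,0,0,0,-1],[0.04,0,0,0,0,0,-1],[0.05,0,0,0,0,0,-1],[0.06,0,0,0,0,0,-1],[0.06,0,0,0,0,0,-1],[0.06,0,0,0,0,0,-1],[0.06,0,0,0,0,0,-1],[0.06,0,0,0,0,0,-1]]' 60
python3 s.py
```

```text
clock: 18.0
position: [0.5465, -0.016, 0.0309]
ee_rot: [0.738, 0.675, -0.001, 0.0]
ft_force: [-1.8, -6.0, -0.6]
grip_width: 0.224
grasp_force: 59.0
tool F [-6.17 -1.27  0.58] tool T [ 0.04 -1.18  0.16] pos [ 0.5465 -0.016   0.0309] yaw 84.96
```

```bash
python3 -m pendant '[[0.01,0,0,0,0,0,-1],[0.02,0,0,0,0,0,-1],[0.03,0,0,0,0,0,-1],[0.04,0,0,0,0,0,-1],[0.05,0,0,0,0,0,-1],[0.06,0,0,0,0,0,-1],[0.06,0,0,0,0,0,-1],[0.06,0,0,0,0,0,-1],[0.06,0,0,0,0,0,-1],[0.06,0,0,0,0,0,-1]]' 60
python3 s.py
python3 - <<'E'
from h import *
im,d=manip.camera('wrist'); save('w4',cv2.resize(im[190:400,170:470],None,fx=2.6,fy=2.6,interpolation=cv2.INTER_CUBIC))
E
```

```text
clock: 19.25
position: [0.5468, -0.013, 0.031]
ee_rot: [0.738, 0.675, -0.001, 0.0]
ft_force: [-1.4, -6.0, -2.2]
grip_width: 0.226
grasp_force: 59.0
tool F [-6.08 -0.91  2.18] tool T [-0.06 -1.26  0.18] pos [ 0.5468 -0.013   0.031 ] yaw 84.96
```

```bash
python3 -m pendant '[[0.01,0,0,0,0,0,-1],[0.02,0,0,0,0,0,-1],[0.03,0,0,0,0,0,-1],[0.04,0,0,0,0,0,-1],[0.05,0,0,0,0,0,-1],[0.06,0,0,0,0,0,-1],[0.07,0,0,0,0,0,-1],[0.08,0,0,0,0,0,-1],[0.08,0,0,0,0,0,-1],[0.08,0,0,0,0,0,-1]]' 60
python3 s.py
```

```text
clock: 20.55
position: [0.5471, -0.0086, 0.031]
ee_rot: [0.737, 0.675, -0.001, -0.0]
ft_force: [-0.9, -6.0, -2.3]
grip_width: 0.223
grasp_force: 58.9
tool F [-6.02 -0.37  2.29] tool T [ 0.03 -1.04  0.21] pos [ 0.5471 -0.0086  0.031 ] yaw 84.98
```

```bash
python3 -m pendant '[[0.02,0,0,0,0,0,-1],[0.04,0,0,0,0,0,-1],[0.06,0,0,0,0,0,-1],[0.08,0,0,0,0,0,-1],[0.1,0,0,0,0,0,-1],[0.12,0,0,0,0,0,-1],[0.14,0,0,0,0,0,-1],[0.16,0,0,0,0,0,-1],[0.18,0,0,0,0,0,-1],[0.2,0,0,0,0,0,-1]]' 60
python3 s.py
```

```text
clock: 21.8
position: [0.5484, 0.0022, 0.0313]
ee_rot: [0.737, 0.676, -0.0, -0.0]
ft_force: [-2.6, -2.1, -2.3]
grip_width: 0.219
grasp_force: 58.8
tool F [-2.27 -2.44  2.25] tool T [ 0.55 -0.32  0.45] pos [0.5484 0.0022 0.0313] yaw 85.02
```

```bash
python3 -m pendant '[[0.02,-0.01,0,0,0,0,-1],[0.04,-0.02,0,0,0,0,-1],[0.06,-0.02,0,0,0,0,-1],[0.08,-0.02,0,0,0,0,-1],[0.1,-0.02,0,0,0,0,-1],[0.12,-0.02,0,0,0,0,-1],[0.14,-0.02,0,0,0,0,-1],[0.16,-0.02,0,0,0,0,-1],[0.18,-0.02,0,0,0,0,-1],[0.2,-0.02,0,0,0,0,-1]]' 60
python3 s.py
python3 - <<'E'
from h import *
im,d=manip.camera('scene'); im=cv2.resize(im[130:260,290:440],None,fx=4,fy=4,interpolation=cv2.INTER_CUBIC); save('s5',im)
E
```

```text
clock: 23.05
position: [0.5484, 0.0122, 0.0313]
ee_rot: [0.737, 0.676, 0.0, 0.0]
ft_force: [-0.1, -1.5, -2.1]
grip_width: 0.221
grasp_force: 58.9
tool F [-1.48 -0.02  2.07] tool T [-0.17 -0.22 -0.04] pos [0.5484 0.0122 0.0313] yaw 85.03
```

View pics/s5.png

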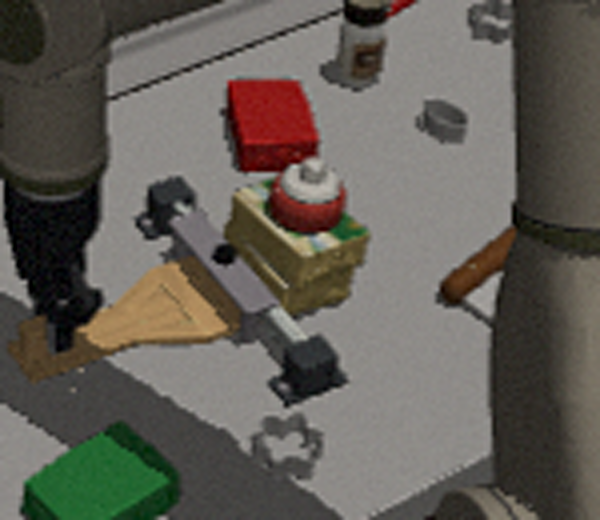

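The stack is upright against the bar, with the tail sliding out from under it and the forces near zero. Continuing.

```bash
python3 -m pendant '[[0.03,0,0,0,0,0,-1],[0.06,0,0,0,0,0,-1],[0.1,0,0,0,0,0,-1],[0.14,0,0,0,0,0,-1],[0.18,0,0,0,0,0,-1],[0.22,0,0,0,0,0,-1],[0.26,0,0,0,0,0,-1],[0.3,0,0,0,0,0,-1],[0.34,0,0,0,0,0,-1],[0.38,0,0,0,0,0,-1]]' 60
python3 s.py
```

```text
clock: 24.35
position: [0.55, 0.0312, 0.0313]
ee_rot: [0.737, 0.676, -0.0, 0.0]
ft_force: [-1.2, -1.5, -1.3]
grip_width: 0.223
grasp_force: 58.9
tool F [-1.59 -1.11  1.31] tool T [-0.07 -0.24 -0.  ] pos [0.55   0.0312 0.0313] yaw 85.03
```

```bash
python3 -m pendant '[[0.04,0,0,0,0,0,-1],[0.09,0,0,0,0,0,-1],[0.14,0,0,0,0,0,-1],[0.19,0,0,0,0,0,-1],[0.24,0,0,0,0,0,-1],[0.29,0,0,0,0,0,-1],[0.34,0,0,0,0,0,-1],[0.39,0,0,0,0,0,-1],[0.44,0,0,0,0,0,-1],[0.5,0,0,0,0,0,-1]]' 60
python3 s.py
python3 - <<'E'
from h import *
im,d=manip.camera('scene'); im=cv2.resize(im[130:260,270:440],None,fx=4,fy=4,interpolation=cv2.INTER_CUBIC); save('s6',im)
E
```

```text
clock: 25.6
position: [0.5522, 0.0561, 0.0313]
ee_rot: [0.737, 0.676, -0.0, 0.0]
ft_force: [-0.2, -0.3, -2.1]
grip_width: 0.229
grasp_force: 58.9
tool F [-0.35 -0.21  2.1 ] tool T [-0.02  0.07  0.04] pos [0.5522 0.0561 0.0313] yaw 85.02
```

View pics/s6.png

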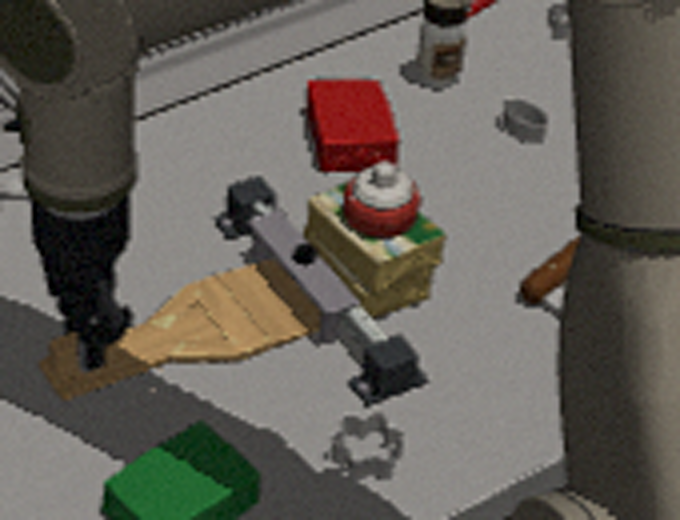

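The stack now stands on the worktop and the board is nearly clear. I'll pull it fully out, then measure the tray.

```bash
python3 -m pendant '[[0.08,0,0,0,0,0,-1],[0.2,0,0,0,0,0,-1],[0.34,0,0,0,0,0,-1],[0.48,0,0,0,0,0,-1],[0.62,0,0,0,0,0,-1],[0.76,0,0,0,0,0,-1],[0.9,0,0,0,0,0,-1],[1.04,0,0,0,0,0,-1],[1.16,0,0,0,0,0,-1],[1.2,0,0,0,0,0,-1]]' 110
python3 s.py
python3 - <<'E'
from h import *
print(manip.get_obs()['joint_pos'])
z=np.load('top.npz'); im,d=z['im'],z['d']; c=cal('top')
v,u=np.mgrid[0:400,0:640]
ray=np.stack([(u-c['cx'])/c['fx'],-(v-c['cy'])/c['fy'],-np.ones_like(u,float)],-1)
P=(ray*d[...,None])@R.from_quat(c['orientation']).as_matrix().T+np.array(c['xyz'])
m=(P[...,2]>.022)&(P[...,2]<.045)&(u>135)&(u<245)&(v>130)&(v<265)
n,l,s,ce=cv2.connectedComponentsWithStats(m.astype(np.uint8)); k=1+s[1:,4].argmax(); m=l==k
p=(P[m][:,:2]*1000).astype(np.float32); print(s[k],cv2.minAreaRect(p))
f=(np.abs(P[...,2])<.015)&(u>165)&(u<215)&(v>160)&(v<235); print('floor',np.median(P[f][:,2]))
E
```

```text
clock: 26.9
position: [0.5574, 0.1163, 0.0313]
ee_rot: [0.737, 0.676, 0.0, -0.0]
ft_force: [0.3, -0.6, -1.3]
grip_width: 0.214
grasp_force: 109.1
tool F [-0.58  0.37  1.25] tool T [0.01 0.   0.03] pos [0.5574 0.1163 0.0313] yaw 85.06
[ 0.17558899  0.49216813 -0.56015507  1.79485687  0.31501066  0.94441345
 -0.60430795]
[ 143  142   94  113 2092] ((542.8992919921875, 412.22503662109375), (301.14739990234375, 390.5645446777344), 86.26335906982422)
floor 0.005814872320573317
```

```bash
python3 -m pendant '[[0,0,-0.1,0,0,0,-1],[0,0,-0.3,0,0,0,-1],[0,0,-0.6,0,0,0,-1],[0,0,-0.9,0,0,0,-1],[0,0,-1.2,0,0,0,-1],[0,0,-1.5,0,0,0,-1],[0,0,-1.8,0,0,0,-1],[0,0,-2,0,0,0,-1],[0,0,-2.15,0,0,0,-1],[0,0,-2.2,0,0,0,-1]]' 110
python3 s.py
python3 - <<'E'
from h import *
im,d=manip.camera('scene'); im=cv2.resize(im[130:290,220:420],None,fx=3.7,fy=3.7,interpolation=cv2.INTER_CUBIC); save('s7',im)
E
```

```text
clock: 28.15
position: [0.5574, 0.1158, 0.1416]
ee_rot: [0.737, 0.676, 0.0, 0.0]
ft_force: [-0.2, -1.1, -3.7]
grip_width: 0.208
grasp_force: 109.3
tool F [-1.13 -0.11  3.7 ] tool T [-0.03  0.15 -0.04] pos [0.5574 0.1158 0.1416] yaw 85.03
```

View pics/s7.png

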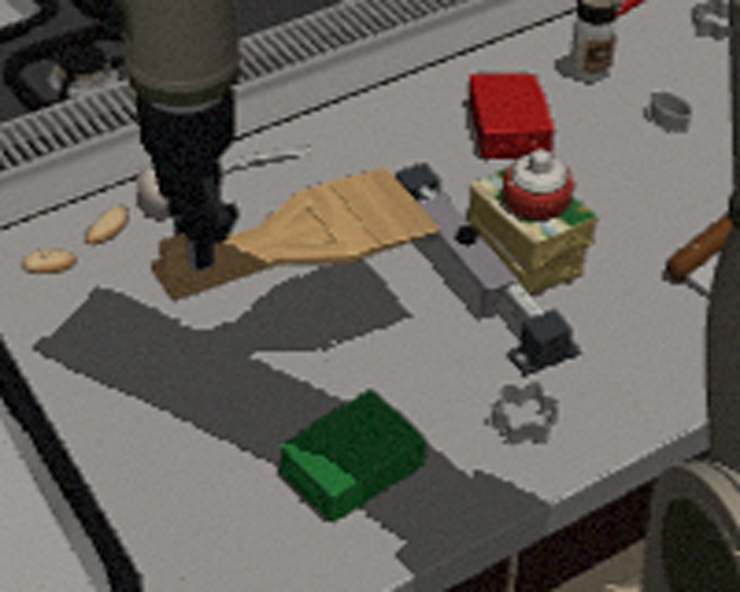

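The board is lifted and level. The stack is upright behind the bar and the cutters have not moved. Next: carry it over and turn it.

```bash
python3 -m pendant '[[0.2,-0.1,0,0,0,-0.4,-1],[0.7,-0.3,0,0,0,-1.3,-1],[1.3,-0.6,0,0,0,-2.5,-1],[2,-0.9,0,0,0,-3.7,-1],[2.7,-1.25,0,0,0,-5,-1],[3.4,-1.6,0,0,0,-6.2,-1],[4.1,-1.9,0,0,0,-7.4,-1],[4.7,-2.2,0,0,0,-8.6,-1],[5.3,-2.5,0,0,0,-9.8,-1],[5.7,-2.7,0,0,0,-10.8,-1]]' 110
python3 s.py
```

```text
clock: 29.45
position: [0.4456, 0.4135, 0.1409]
ee_rot: [0.07, 0.998, 0.0, -0.001]
ft_force: [-0.7, -0.0, -2.1]
grip_width: 0.214
grasp_force: 109.3
tool F [ 0.69 -0.12  2.06] tool T [-0.    0.17 -0.  ] pos [0.4456 0.4135 0.1409] yaw 171.98
```

```bash
python3 -m pendant '[[0,0.05,0.2,0,0,-0.3,-1],[0,0.09,0.5,0,0,-0.54,-1],[0,0.09,0.8,0,0,-0.54,-1],[0,0.09,1.1,0,0,-0.54,-1],[0,0.09,1.4,0,0,-0.54,-1],[0,0.09,1.65,0,0,-0.54,-1],[0,0.09,1.85,0,0,-0.54,-1],[0,0.09,1.95,0,0,-0.54,-1],[0,0.09,2.02,0,0,-0.54,-1],[0,0.09,2.06,0,0,-0.54,-1]]' 110
python3 s.py
python3 - <<'E'
from h import *
im,d=manip.camera('scene'); im=cv2.resize(im[150:390,60:380],None,fx=2.4,fy=2.4,interpolation=cv2.INTER_CUBIC); save('s8',im)
E
```

```text
clock: 30.7
position: [0.4484, 0.416, 0.0384]
ee_rot: [0.037, 0.999, 0.0, 0.0]
ft_force: [0.3, 0.5, -3.2]
grip_width: 0.215
grasp_force: 109.3
tool F [-0.28  0.54  3.16] tool T [ 0.05  0.16 -0.01] pos [0.4484 0.416  0.0384] yaw 175.75
```

View pics/s8.png

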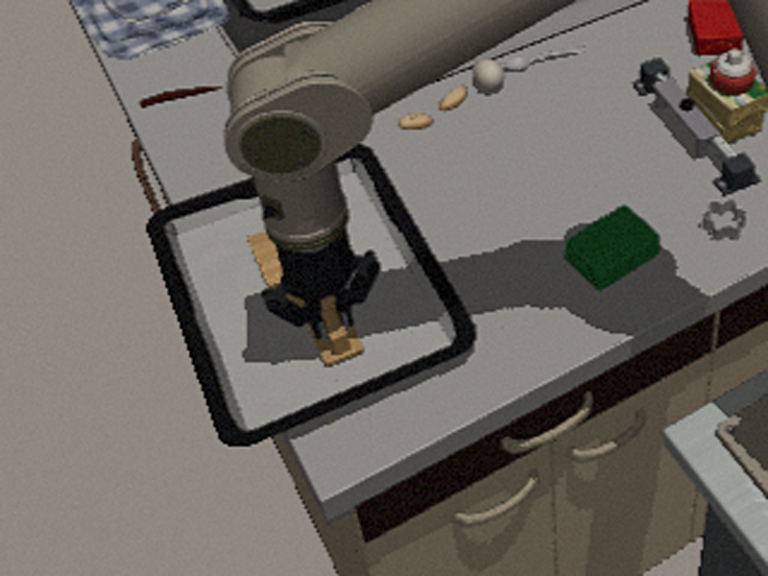

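The board is inside the tray, lengthwise, with the grip toward the robot (crop ~(338,345)). Lowering to contact.

```bash
python3 -m pendant '[[0,0,0.01,0,0,0,-1],[0,0,0.02,0,0,0,-1],[0,0,0.03,0,0,0,-1],[0,0,0.04,0,0,0,-1],[0,0,0.05,0,0,0,-1],[0,0,0.06,0,0,0,-1],[0,0,0.07,0,0,0,-1],[0,0,0.08,0,0,0,-1],[0,0,0.08,0,0,0,-1],[0,0,0.08,0,0,0,-1]]' 60
python3 s.py
```

```text
clock: 32.0
position: [0.4482, 0.416, 0.0344]
ee_rot: [0.037, 0.999, 0.0, 0.0]
ft_force: [-1.2, -0.0, -0.3]
grip_width: 0.21
grasp_force: 109.9
tool F [ 1.2  -0.12  0.29] tool T [0.03 0.17 0.05] pos [0.4482 0.416  0.0344] yaw 175.76
```

```bash
python3 -m pendant '[[0,0,0,0,0,0,-0.4],[0,0,0,0,0,0,-0.2],[0,0,0,0,0,0,0],[0,0,0,0,0,0,0],[0,0,0,0,0,0,0],[0,0,-0.1,0,0,0,0],[0,0,-0.4,0,0,0,0],[0,0,-0.9,0,0,0,0],[0,0,-1.5,0,0,0,0],[0,0,-2.1,0,0,0,0]]' 60
python3 -m pendant '[[0.2,0,-0.6,0,0,0,0],[0.7,0,-1.2,0,0,0,0],[1.2,0,-1.8,0,0,0,0],[1.5,0,-2.3,0,0,0,0],[1.5,0,-2.6,0,0,0,0],[1.5,0,-2.6,0,0,0,0],[1.5,0,-2.6,0,0,0,0],[1.5,0,-2.6,0,0,0,0],[1.5,0,-2.6,0,0,0,0],[1.5,0,-2.6,0,0,0,0]]' 60
python3 - <<'E'
from h import *
im,d=manip.camera('scene'); c=cal('scene'); save('s9',im)
for t in ['board','board_grip','butter_low','butter_top','top_timer','cutter_flower','cutter_oval']:
    for o in manip.tip_of(t,'scene')[:2]: print(t,round(o['p'],2),np.round(o['pixel']),np.round(w(c,o['pixel'],z=0),3))
v,u=np.mgrid[0:400,0:640]
ray=np.stack([(u-c['cx'])/c['fx'],-(v-c['cy'])/c['fy'],-np.ones_like(u,float)],-1)
P=(ray*d[...,None])@R.from_quat(c['orientation']).as_matrix().T+np.array(c['xyz'])
for o in manip.trace('board','scene')[:1]:
    m=o['pixels']&(P[...,2]<.03); p=P[m]; print(cv2.minAreaRect((p[:,:2]*1000).astype(np.float32)), np.percentile(p[:,2],[5,50,95]))
E
```

```text
clock: 33.25
position: [0.4482, 0.4161, 0.1414]
ee_rot: [0.037, 0.999, 0.0, 0.0]
ft_force: [-0.9, -0.4, 0.5]
grip_width: 0.499
grasp_force: 0.0
clock: 34.5
position: [0.3734, 0.4214, 0.269]
ee_rot: [0.037, 0.999, -0.0, -0.0]
ft_force: [0.2, 0.4, -1.2]
grip_width: 0.503
grasp_force: 0.0
board 0.66 [199. 284.] [0.477 0.405 0.   ]
board 0.62 [190. 273.] [0.529 0.412 0.   ]
board_grip 0.79 [200. 283.] [0.481 0.402 0.   ]
butter_low 0.6 [363. 199.] [ 0.517 -0.216  0.   ]
butter_top 0.95 [356. 165.] [ 0.685 -0.313  0.   ]
butter_top 0.91 [362. 190.] [ 0.556 -0.242  0.   ]
top_timer 0.53 [361. 185.] [ 0.581 -0.259  0.   ]
cutter_flower 0.67 [360. 243.] [ 0.357 -0.083  0.   ]
cutter_oval 0.54 [399. 161.] [ 0.615 -0.465  0.   ]
((534.4456176757812, 406.8254699707031), (99.75199127197266, 246.29347229003906), 85.70502471923828) [0.00539912 0.01155727 0.0159813 ]
```

View pics/s9.png

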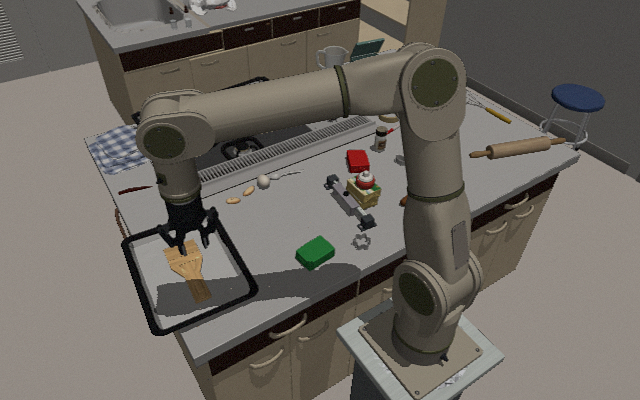

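The board lies flat and lengthwise in the tray (190,273), let go. The stack is upright behind the bar (363,188) and the cutters have not moved. Handing in.

```bash
python3 -c "
from workcell import manip
print(manip.hand_in())"
```

```text
the job is handed in; nothing more can be done
None
```

The job is handed in at about 35 s of the 72 s: the board lies flat and lengthwise in the tray, the stack stands upright behind the stop bar, the cutters have not moved, and the wrist readings during the gate passage (total pulling force, taken after each move) peaked at about 11 N before the shoulders reached the posts and about 7 N after.

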